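# Seat the flask stoppers

### The job

Each of the three empty glass flasks has its rubber stopper sitting loosely, a little above the rim. Press the stoppers gently down, one after another, until each head rests on its flask's rim: first the smallest flask, then the middle-sized one, then the largest. Do not lift or tip the flasks, leave them standing where they are, and leave the other things alone.

Things in the scene. Friction and masses are not known exactly. Their poses are not given: they have to be found in the camera images.
- flask_small: the smallest conical flask, clear glass, empty, loose on the bench and upright, about 140 g: base 68 mm across, straight conical sides, rim 36 mm across at 115 mm height; origin at the centre of its underside, z up
- stopper_small_top (a point): centre of the flat top of the small flask's brown rubber stopper: a round head 42 mm across and 12 mm thick, with a soft crown 32 mm across standing 6 mm above it, whose flat top this is; the crown yields about 1 mm for every 3.5 N and springs back; the point moves with the stopper, from 140 to 143 mm above the bench at the start down to 133 mm when the head rests on the rim
- stopper_small (a joint): how far the small flask's stopper is pushed in, m: 0 = head 10 mm above the rim, 0.010 = head resting on the rim; starts between 0 and 0.003. It slides straight down at a push of about 3 N, stays where it is left, and stops firmly on the rim; a push over 30 N is too hard
- flask_middle: the middle-sized conical flask, clear glass, empty, loose on the bench and upright, about 190 g: base 84 mm across, straight conical sides, rim 39 mm across at 145 mm height; origin at the centre of its underside, z up
- stopper_middle_top (a point): centre of the flat top of the middle flask's brown rubber stopper: a round head 42 mm across and 12 mm thick, with a soft crown 32 mm across standing 6 mm above it, whose flat top this is; the crown yields about 1 mm for every 3.5 N and springs back; the point moves with the stopper, from 170 to 173 mm above the bench at the start down to 163 mm when the head rests on the rim
- stopper_middle (a joint): how far the middle flask's stopper is pushed in, m: 0 = head 10 mm above the rim, 0.010 = head resting on the rim; starts between 0 and 0.003. It slides straight down at a push of about 3 N, stays where it is left, and stops firmly on the rim; a push over 30 N is too hard
- flask_large: the largest conical flask, clear glass, empty, loose on the bench and upright, about 270 g: base 102 mm across, straight conical sides, rim 42 mm across at 180 mm height; origin at the centre of its underside, z up
- stopper_large_top (a point): centre of the flat top of the large flask's brown rubber stopper: a round head 42 mm across and 12 mm thick, with a soft crown 32 mm across standing 6 mm above it, whose flat top this is; the crown yields about 1 mm for every 3.5 N and springs back; the point moves with the stopper, from 205 to 208 mm above the bench at the start down to 198 mm when the head rests on the rim
- stopper_large (a joint): how far the large flask's stopper is pushed in, m: 0 = head 10 mm above the rim, 0.010 = head resting on the rim; starts between 0 and 0.003. It slides straight down at a push of about 3 N, stays where it is left, and stops firmly on the rim; a push over 30 N is too hard
- spare_stopper: bystander: a loose spare rubber stopper without head, 34 mm across, 30 mm tall, standing on the bench; origin at the centre of its underside
- beaker: bystander: open glass beaker, 68 mm across, 85 mm tall; origin at the centre of its underside
- reagent: bystander: amber glass jar with black lid, 60 mm across, 120 mm tall; origin at the centre of its underside
- spatula: bystander: flat steel laboratory spatula 175 mm long, up to 22 mm wide, 4 mm thick, lying on the bench; origin at its underside, near mid-length
Mind the look-alikes: they are no part of the job. What is shaped like the flask_small but red or yellow is not meant.

How it is judged (in metres and radians):
On the way, in this order (a step that is already met when the one before it is completed fails the run):
1. the smallest flask's stopper is seated while the other two still sit loose (value of joint stopper_small above 0.008 m and value of joint each of stopper_middle, stopper_large below 0.0045 m), for 0.1 s.
2. the middle-sized flask's stopper is seated while the largest one's still sits loose (value of joint stopper_middle above 0.008 m and value of joint stopper_large below 0.0045 m), for 0.1 s.
3. the largest flask's stopper is seated (value of joint stopper_large above 0.008 m), for 0.1 s.
At the end, for the whole second after the job is handed in: all three stopper heads rest on their rims (gap under 2 mm), the flasks stand upright (within 0.05 rad), at rest and within 25 mm of where they began, and the four bystanders are within 25 mm of where they began (value of joint each of stopper_small, stopper_middle, stopper_large above 0.008 m and angle between each of flask_small, flask_middle, flask_large's own z axis and vertical below 0.05 rad and distance of each of flask_small, flask_middle, flask_large, spare_stopper, beaker, reagent, spatula from where it was at the start of the episode below 0.025 m and linear speed of each of flask_small, flask_middle, flask_large below 0.01 m/s); the robot touches nothing.
It fails at once if a flask is lifted (over 10 mm) (height (world z) of any of flask_small, flask_middle, flask_large above 0.01 m).
It fails at once if a flask is tipped (over 0.2 rad) (angle between any of flask_small, flask_middle, flask_large's own z axis and vertical above 0.2 rad).
It fails at once if a flask is shoved (over 40 mm) (distance of any of flask_small, flask_middle, flask_large from where it was at the start of the episode above 0.04 m).
It fails at once if a flask or its stopper is pressed hard (over 30 N) (contact force between any of the fingers, the arm and flask_small above 30 N or contact force between any of the fingers, the arm and flask_middle above 30 N or contact force between any of the fingers, the arm and flask_large above 30 N).
It fails at once if a bystander is moved (over 25 mm) (distance of any of spare_stopper, beaker, reagent, spatula from where it was at the start of the episode above 0.025 m).
It also fails if it takes over 48 s, if anything falls off the work surface, if the arm or the gripper's body presses on something with over 40 N, if the wrist force passes 120 N, or if a joint passes its speed limit or range.

### The arm

A 7-joint arm with a two-finger parallel gripper is mounted at the origin on the work surface. World frame = base frame: x ahead of the robot, y to its left, z up, the work surface at z = 0. Lengths are in mm, angles in rad, forces in N, time in s.
With the tool pointing down it reaches from about 425 to 1025 mm from the base axis. Payload 9.4 kg.
Tool frame: the origin (TCP) lies where the fingers leave the gripper's body, on its centre line; the fingertips stand 84 mm ahead of it and the grasp point (between the pads) lies 65 mm ahead of it; y points along the fingers, z is the direction in which the jaws open and shut, and the axes are right-handed (so a half turn about y gives the same grasp; the last joint's range is limited). The gripper opens to 93 mm and grips with 3 to 60 N. Pads are 15 mm wide; open, the fingers measure 128 mm over their backs; the gripper's body (75 mm by 188 mm) begins 65 mm behind the grasp point.
Start: joints at [-0.077, 0.599, -0.003, 1.599, 0.002, 0.943, -0.08], TCP at [725, -0.004, 302.718] pointing down, gripper open.
Joint ranges: [-2.57, 2.57], [-0.35, 1.97], [-1.29, 1.29], [0.11, 2.56], [-1.05, 4.19], [0.11, 1.86], [-2.63, 2.63]. Speed limits (rad/s): [2.22, 2.22, 3.01, 3.01, 3.14, 3.14, 3.14].

### API

Orientations are given as a unit quaternion [w, x, y, z].
In Python, from cell import arm gives the robot as it stands. The module is installed in compiled form; this text tells all that it offers.
- The arm moves only by the shell command python3 -m creep 'ROWS' [FORCE]. ROWS is JSON, a list of rows, each a list of 7 numbers: the turn, a rotation vector about the tool's x, y, z in degrees, then the shift along the tool's x, y, z in mm, then the gripper command: -1 is fully open, 1 is shut, values between are in proportion. In form: [[ax, ay, az, tx, ty, tz, grip], ...]. A call has 1 to 8 rows; each row is the pose to reach, as a shift and turn from the pose commanded when the call began, along the tool's axes at that moment; what a row does not reach only later rows make up. A row lasts 1/12 s, in which the tool goes at most 41.7 mm and 7.16 degrees, less where a joint would pass 70% of its speed; a pose out of reach is approached as far as the arm can. A call with a gripper value outside its range is refused whole. The fingers move at their own pace and stop on an object; FORCE is the grip in N (left out, the last holds). Time passes only in rows, so rows that repeat a pose let the fingers close. It gives the time, the measured TCP pose, the force and the opening at its end, in the units of the state.
- arm.read_state(): the state, without advancing time (a new reading comes with each control period).
- arm.capture(name): name is "scene" or "side" or "wrist"; returns a dict with "frame" (420x560x3 uint8, red, green, blue), "camera_matrix" (3x3 intrinsics, pixels), "rvec" (rotation vector, rad) and "tvec" (3), from world to camera coordinates, as OpenCV has them; the wrist camera has in their place "mount" (4x4, takes a point from camera to tool coordinates, whose origin is the TCP and whose axes are the tool frame's). Camera axes: x right, y down, z forward; pixel columns grow to the right and rows downward; lengths in mm; the calibration is good to about 2 mm. A picture is of the moment at which its call begins: read the wrist's pose just before it. There is no depth.
- arm.close_job(): hands the job in, once; it reports no verdict.
The state is a dict: "t": time; "joint_pos": joint angles; "joint_vel": joint speeds; "effort": joint torques, N m; "position": TCP position; "orientation": TCP orientation; "wrist_force": force on the tool from outside, world axes, zero at the start; "ft_torque": the same for the moment, N m; "grip_width": opening from 0.0 (shut) to 1.0 (fully open).
Only numpy, scipy, OpenCV 4.12 (cv2) and the standard library are available. Lean on these libraries where they do the work, as an engineer would, in place of code of your own. Each camera call takes 0.05 s, during which the arm holds its last target.

## Working session

There is one attempt and no reset: what is moved stays moved. The work goes in short steps, Python scripts to look and compute and a shell command to move; the robot and the scene stay as the last step left them, time stands still between calls to the robot, and variables do not carry over. Pictures are saved under pics/ and viewed, and the job is handed in when it is done.

```bash
mkdir -p pics
cat > h.py <<'E'
import cv2, numpy as np, pickle
from cell import arm
def cap(n,tag):
    s=arm.read_state(); c=arm.capture(n); c['state']=s
    cv2.imwrite(f'pics/{tag}.png',c['frame'][:,:,::-1]); pickle.dump(c,open(f'pics/{tag}.pkl','wb')); return c
E
python3 - <<'E'
from h import *
for n in ("scene","side","wrist"):
    c=cap(n,n+"0")
    print(n,{k:np.round(v,3).tolist() for k,v in c.items() if k not in('frame','state')})
print(arm.read_state())
E
```

```text
scene {'camera_matrix': [[480.458, 0.0, 284.414], [0.0, 480.458, 212.592], [0.0, 0.0, 1.0]], 'rvec': [0.945, 2.292, -1.248], 'tvec': [374.809, -128.635, 1699.3]}
side {'camera_matrix': [[397.685, 0.0, 282.711], [0.0, 397.685, 210.006], [0.0, 0.0, 1.0]], 'rvec': [2.245, -0.267, 0.101], 'tvec': [-579.372, 257.632, 686.566]}
wrist {'camera_matrix': [[299.081, 0.0, 279.467], [0.0, 299.081, 213.077], [0.0, 0.0, 1.0]], 'mount': [[-0.001, 0.953, 0.303, -84.442], [0.001, -0.303, 0.953, -82.098], [1.0, 0.001, -0.001, 0.524], [0.0, 0.0, 0.0, 1.0]]}
{'t': 0.15, 'joint_pos': array([-0.07672204,  0.59991149, -0.00253713,  1.59994279,  0.00181466,
        0.9429016 , -0.07981141]), 'joint_vel': array([-1.10039264e-03, -1.66312940e-03,  8.49814809e-05, -2.24510987e-03,
        8.86928773e-04, -1.63425863e-04,  1.01026464e-03]), 'effort': array([ 4.23705205e-03, -7.65584278e+01,  1.49971146e+00, -2.52563953e+01,
       -5.22377843e-02,  1.48844108e-02,  9.41959070e-05]), 'position': array([7.24731108e+02, 1.00503087e-02, 3.02081155e+02]), 'orientation': array([-0.49969755,  0.5003385 , -0.50023858,  0.49972504]), 'wrist_force': array([ 0.21274758, -0.08980577, -0.13745827]), 'ft_torque': array([-0.00783276, -0.0518661 , -0.02417179]), 'grip_width': 1.000152783122495}
```

View pics/scene0.png

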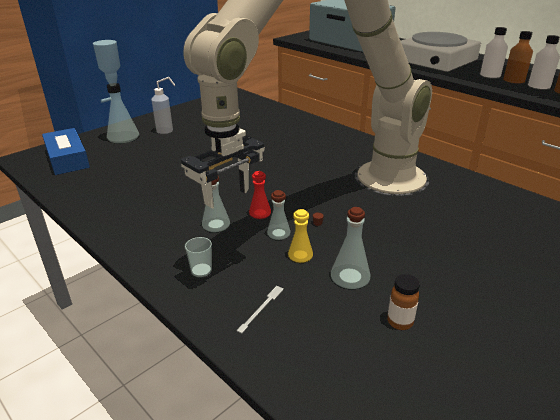

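View pics/side0.png

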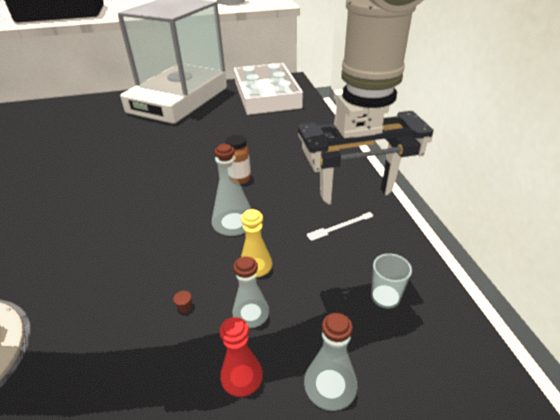

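View pics/wrist0.png

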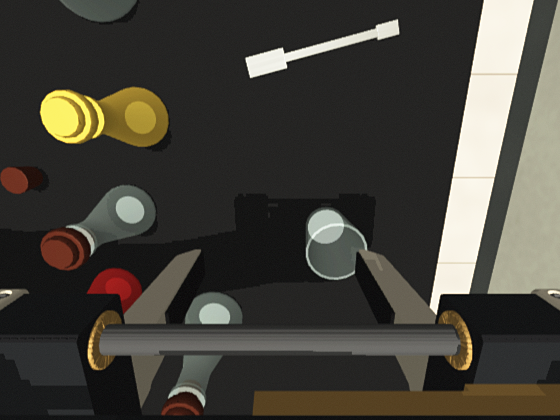

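Candidates for the small flask:
- Clear flask, stopper at side (246,266).
- Red one at side (235,332).
- Yellow one at side (252,220).

The other clear flasks have stoppers at side (337,326) and (225,150). Next I'll measure all three.

```bash
cat >> h.py <<'E'
def ray(c,uv):
    K=c['camera_matrix']; p=cv2.undistortPoints(np.array([[uv]],float),K,None)[0,0]
    if 'rvec' in c:
        R=cv2.Rodrigues(c['rvec'])[0]; t=np.ravel(c['tvec']); o=-R.T@t; d=R.T@np.array([*p,1])
    else:
        from scipy.spatial.transform import Rotation as Ro
        s=c['state']; q=s['orientation']; Rt=Ro.from_quat([q[1],q[2],q[3],q[0]]).as_matrix(); M=c['mount']
        o=s['position']+Rt@M[:3,3]; d=Rt@M[:3,:3]@np.array([*p,1])
    return o,d
def onz(c,uv,z):
    o,d=ray(c,uv); return o+d*(z-o[2])/d[2]
def tri(a,ua,b,ub):
    (o,d),(p,e)=ray(a,ua),ray(b,ub)
    k=np.linalg.lstsq(np.c_[d,-e],p-o,rcond=None)[0]
    x,y=o+d*k[0],p+e*k[1]; return (x+y)/2,np.linalg.norm(x-y)
def brown(c):
    h=cv2.cvtColor(c['frame'],cv2.COLOR_RGB2HSV)
    r=c['frame'].astype(int)
    m=((h[...,0]<12)|(h[...,0]>174))&(h[...,1]>110)&(h[...,2]>45)&(h[...,2]<150)
    return m.astype(np.uint8)
E
python3 - <<'E'
from h import *
for n in ("scene0","side0","wrist0"):
    c=pickle.load(open(f'pics/{n}.pkl','rb'))
    k,l,s,ce=cv2.connectedComponentsWithStats(brown(c))
    for i in range(1,k):
        if s[i,4]>40: print(n,s[i].tolist(),ce[i].round(1), c['frame'][l==i].mean(0).round())
c=pickle.load(open('pics/side0.pkl','rb'))
f=c['frame'][100:410,180:420,::-1]; cv2.imwrite('pics/sidecrop.png',cv2.resize(f,None,fx=1.9,fy=1.9,interpolation=cv2.INTER_CUBIC));
E
```

```text
scene0 [252, 170, 14, 13, 109] [259.2 176.9] [118.  25.  23.]
scene0 [249, 183, 22, 36, 484] [259.3 202. ] [127.  27.  25.]
scene0 [271, 190, 15, 12, 134] [278.1 195.3] [89. 43. 29.]
scene0 [348, 207, 17, 15, 200] [356.  213.6] [88. 43. 29.]
scene0 [313, 212, 11, 14, 115] [317.7 218.2] [82. 41. 27.]
side0 [215, 143, 20, 17, 200] [224.8 152.3] [110.  58.  44.]
side0 [233, 257, 24, 20, 199] [244.4 268.8] [117.  62.  47.]
side0 [173, 291, 19, 22, 153] [183.5 303.8] [93. 52. 40.]
side0 [322, 312, 31, 29, 324] [336.8 328.8] [115.  61.  47.]
side0 [220, 330, 43, 67, 377] [247.3 365.8] [125.  40.  38.]
wrist0 [0, 167, 28, 27, 597] [ 13.7 180. ] [110.  50.  34.]
wrist0 [40, 228, 45, 43, 1410] [ 61.8 249.2] [98. 45. 30.]
wrist0 [87, 268, 55, 46, 1055] [117.5 285.6] [116.  23.  22.]
wrist0 [161, 397, 41, 19, 528] [179.4 407.3] [73. 34. 23.]
```

View pics/sidecrop.png

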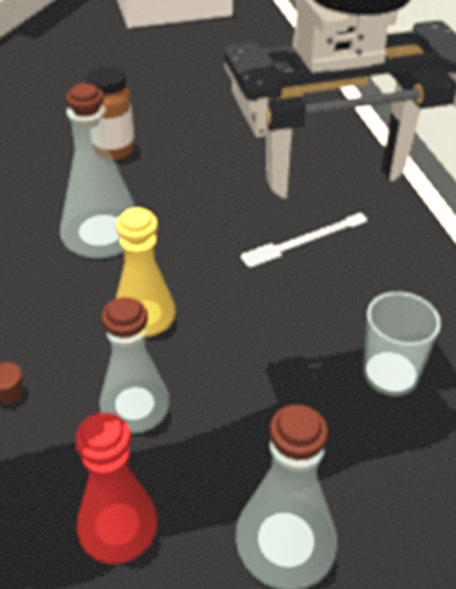

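Run:
```python
from h import *
a,b,w=[pickle.load(open(f'pics/{n}0.pkl','rb')) for n in ('scene','side','wrist')]
# mask centres of whole stopper (bbox centre)
print('S',tri(a,(278.5,196),b,(245.5,267)), onz(b,(245.5,267),132), onz(w,(62,249.5),132), onz(a,(278.5,196),132))
print('L',tri(a,(356.5,214.5),b,(225,151.5)), onz(b,(225,151.5),197),onz(a,(356.5,214.5),197))
print('M',onz(b,(337,326.5),162))
# base bright discs
for nm,c,uv in (('S',b,(250,313)),('M',b,(330,384)),('L',b,(232,222)),('Mw',w,(214,315)),('Sw',w,(130,210))): print(nm,onz(c,uv,4))
for nm,uv,z in (('red',(235,332),132),('yel',(252,220),132),('beaker',(390,270),85),('reag',(236,141),120)): print(nm,onz(b,uv,z))
```

```text
S (array([524.49529326, -29.21802318, 126.71082374]), np.float64(3.6339142269887983)) [525.55833514 -35.57875085 132.        ] [524.44518795 -31.23617513 132.        ] [528.37743677 -22.83449416 132.        ]
L (array([529.28469545, 241.9394024 , 192.68693939]), np.float64(2.92542173844428)) [529.89222175 232.64704515 197.        ] [532.64488315 245.59492777 197.        ]
M [ 626.61104815 -199.70018253  162.        ]
S [524.28072398 -33.70895595   4.        ]
M [ 626.45073706 -198.88582269    4.        ]
L [525.18534527 232.81704584   4.        ]
Mw [ 626.70343529 -196.66360476    4.        ]
Sw [525.69360436 -32.44493623   4.        ]
red [ 491.70496275 -154.93589444  132.        ]
yel [556.14502175  79.86464846 132.        ]
beaker [779.47838078 -62.23574504  85.        ]
reag [569.74116359 407.13187017 120.        ]
```

```bash
cat >> h.py <<'E'
from scipy.spatial.transform import Rotation as Ro
def RT(s):
    q=s['orientation']; return Ro.from_quat([q[1],q[2],q[3],q[0]]).as_matrix()
def delta(x,y,z):
    s=arm.read_state(); return RT(s).T@(np.array([x,y,z])-s['position'])
E
python3 - <<'E'
from h import *
s=arm.read_state(); print(RT(s).round(3)); print(delta(525,-32,300))
E
```

```text
[[ 0.    -0.001  1.   ]
 [-1.    -0.     0.   ]
 [ 0.    -1.    -0.001]]
[  31.99530347    2.31581956 -199.73088832]
```

```bash
python3 -m creep '[[0,0,0,6,0,-35,1],[0,0,0,12,0,-70,1],[0,0,0,18,0,-105,1],[0,0,0,24,0,-140,1],[0,0,0,30,0,-175,1],[0,0,0,32,0,-200,1],[0,0,0,32,0,-200,1],[0,0,0,32,0,-200,1]]' 40
python3 - <<'E'
from h import *
c=cap('wrist','w1'); c=cap('scene','s1'); c=cap('side','d1'); print(c['state']['position'],c['state']['grip_width'],c['state']['wrist_force'])
E
```

```text
t: 0.82
position: [524.2, -32.2, 303.2]
orientation: [-0.5, 0.5, -0.5, 0.5]
wrist_force: [0.7, 0.6, -0.8]
grip_width: 0.47
[526.10185296 -31.80715935 302.98603187] 0.38936068165420296 [ 0.38422868 -0.43990098  0.25516149]
```

View pics/w1.png

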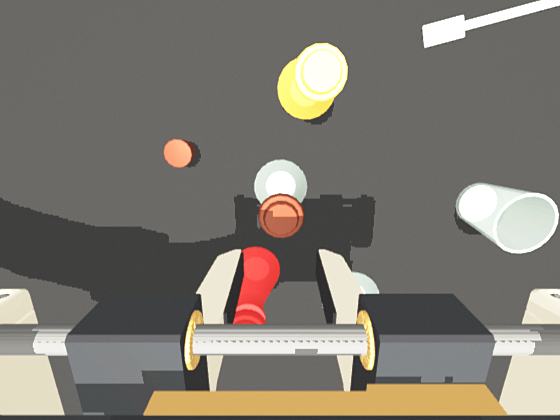

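View pics/s1.png

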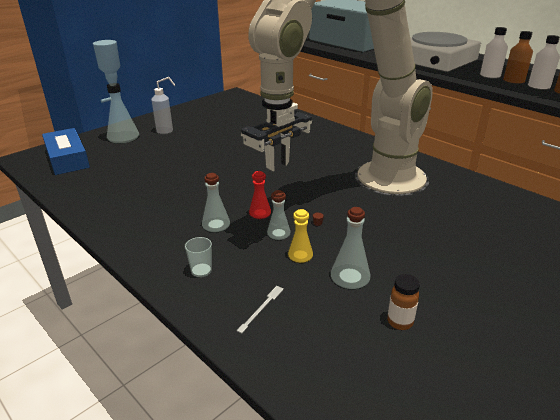

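View pics/d1.png

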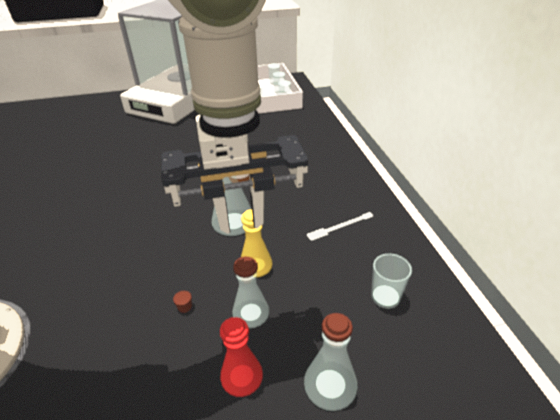

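Run:
```python
from h import *
a,b,w=[pickle.load(open(f'pics/{n}.pkl','rb')) for n in ('s1','side0','w1')]
f=w['frame'][185:250,240:325,::-1]; cv2.imwrite('pics/wcrop.png',cv2.resize(f,None,fx=8,fy=8,interpolation=cv2.INTER_NEAREST))
h=cv2.cvtColor(w['frame'],cv2.COLOR_RGB2HSV); m=((h[...,0]<14)&(h[...,1]>90)).astype(np.uint8); m[:188]=0;m[242:]=0;m[:,:255]=0;m[:,310:]=0
print(cv2.boundingRect(m)); x,y,ww,hh=cv2.boundingRect(m)
print(onz(w,(x+ww/2-.5,y+hh/2-.5),132))
k,l,s,ce=cv2.connectedComponentsWithStats(brown(a))
for i in range(1,k):
    if s[i,4]>40: print(s[i].tolist(),ce[i].round(1))
print(tri(a,(211.5,179.5),b,(337,326.5)),onz(a,(211.5,179.5),162))
print(delta(525,-32,240))
```

```text
(258, 194, 46, 44)
[525.61098259 -30.59134529 132.        ]
[252, 171, 14, 12, 123] [258.7 176.6]
[204, 173, 15, 12, 133] [211.4 178.1]
[249, 183, 22, 36, 486] [259.3 202.1]
[271, 190, 15, 12, 133] [278.  195.4]
[348, 207, 17, 15, 199] [356.  213.6]
[313, 212, 11, 14, 116] [317.6 218.2]
(array([ 627.51371691, -194.57440579,  155.10358599]), np.float64(2.6741921183166153)) [ 633.51088496 -183.67245399  162.        ]
[ 0.26081866 62.75770823 -1.31432408]
```

View pics/wcrop.png

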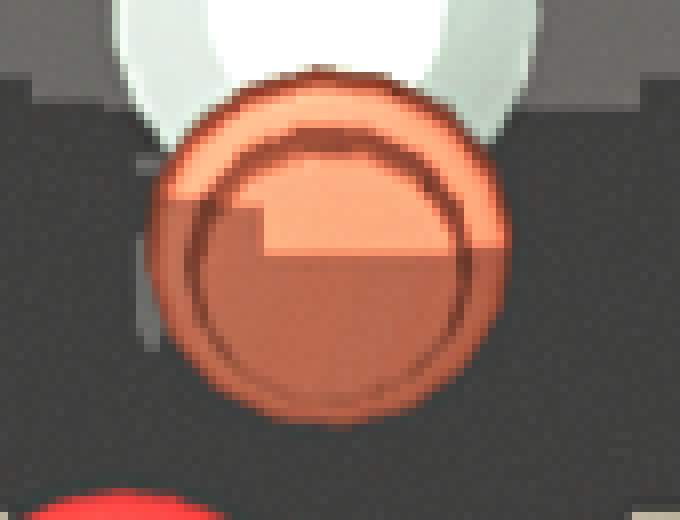

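```bash
python3 -m creep '[[0,0,0,-1,15,0.5,1],[0,0,0,-1,30,0.5,1],[0,0,0,-1,45,0.5,1],[0,0,0,-1,55,0.5,1],[0,0,0,-1,60,0.5,1],[0,0,0,-1,62,0.5,1],[0,0,0,-1,62,0.5,1],[0,0,0,-1,62,0.5,1]]'
python3 - <<'E'
from h import *
print(arm.read_state()['grip_width']); cap('side','d2');c=cap('scene','s2'); cap('wrist','w2')
a=pickle.load(open('pics/d2.pkl','rb'))['frame'][180:340,170:330,::-1]
b=c['frame'][130:250,220:340,::-1]
cv2.imwrite('pics/c2.png',np.hstack([cv2.resize(a,(400,400)),cv2.resize(b,(400,400))]))
E
```

```text
t: 1.63
position: [525.9, -31.0, 241.1]
orientation: [-0.5, 0.5, -0.5, 0.5]
wrist_force: [-1.1, -0.5, 0.1]
grip_width: 0.007
0.007331356754862725
```

View pics/c2.png

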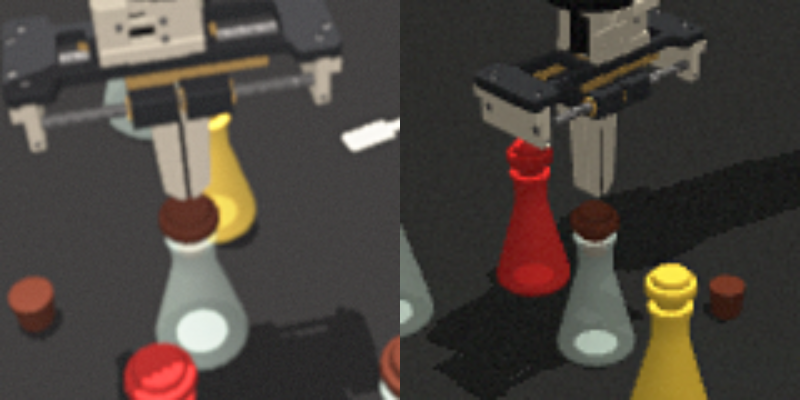

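The closed fingertips stand centred above the small stopper (left crop ~(187,200), right crop ~(595,195)). Now I'll lower slowly.

```bash
python3 -m creep '[[0,0,0,0,5,0,1],[0,0,0,0,10,0,1],[0,0,0,0,12,0,1],[0,0,0,0,14,0,1],[0,0,0,0,16,0,1],[0,0,0,0,17,0,1],[0,0,0,0,17,0,1],[0,0,0,0,17,0,1]]'
```

```text
t: 2.45
position: [525.5, -31.0, 223.7]
orientation: [-0.5, 0.5, -0.5, 0.5]
wrist_force: [-0.5, -0.4, 1.1]
grip_width: 0.006
```

```bash
python3 -m creep '[[0,0,0,0,1,0,1],[0,0,0,0,2,0,1],[0,0,0,0,3,0,1],[0,0,0,0,4,0,1],[0,0,0,0,5,0,1],[0,0,0,0,6,0,1],[0,0,0,0,6,0,1],[0,0,0,0,6,0,1]]'
```

```text
t: 3.12
position: [525.5, -31.0, 217.6]
orientation: [-0.5, 0.5, -0.5, 0.5]
wrist_force: [-0.0, 0.4, 1.9]
grip_width: 0.006
```

```bash
python3 -m creep '[[0,0,0,0,1,0,1],[0,0,0,0,1.5,0,1],[0,0,0,0,2,0,1],[0,0,0,0,2.5,0,1],[0,0,0,0,3,0,1],[0,0,0,0,3,0,1],[0,0,0,0,3,0,1]]'
```

```text
t: 3.7
position: [525.6, -31.0, 215.1]
orientation: [-0.5, 0.5, -0.5, 0.5]
wrist_force: [-1.7, 0.5, 8.1]
grip_width: 0.005
```

```bash
python3 -m creep '[[0,0,0,0,0.5,0,1],[0,0,0,0,1,0,1],[0,0,0,0,1,0,1],[0,0,0,0,1,0,1]]'
```

```text
t: 4.03
position: [525.7, -31.0, 214.3]
orientation: [-0.5, 0.5, -0.5, 0.5]
wrist_force: [-2.6, 0.2, 11.1]
grip_width: 0.008
```

Seated: the force climbs about 3 N per mm, as the crown's stiffness should. Retract upward, then move to look at the middle flask.

```bash
python3 -m creep '[[0,0,0,0,-5,0,1],[0,0,0,0,-30,0,1],[0,0,0,0,-60,0,1],[0,0,0,0,-90,0,1],[0,0,0,0,-90,0,1]]'
python3 - <<'E'
from h import *
c=cap('scene','s3'); d=cap('side','d3'); w=cap('wrist','w3')
cv2.imwrite('pics/c3.png',np.hstack([cv2.resize(d['frame'][220:340,190:310,::-1],(400,400)),cv2.resize(c['frame'][150:270,220:340,::-1],(400,400))]))
E
```

```text
t: 4.45
position: [527.3, -31.1, 308.4]
orientation: [-0.502, 0.498, -0.498, 0.502]
wrist_force: [0.7, -0.1, -0.8]
grip_width: 0.007
```

```bash
python3 -m creep '[[0,0,0,28,0,17,1],[0,0,0,56,0,34,1],[0,0,0,84,0,51,1],[0,0,0,112,0,68,1],[0,0,0,140,0,85,1],[0,0,0,166,0,101,1],[0,0,0,166,0,101,1],[0,0,0,166,0,101,1]]'
python3 - <<'E'
from h import *
c=cap('wrist','w4')
h=cv2.cvtColor(c['frame'],cv2.COLOR_RGB2HSV); m=((h[...,0]<14)&(h[...,1]>90)&(h[...,2]>40)).astype(np.uint8)
k,l,s,ce=cv2.connectedComponentsWithStats(m)
for i in range(1,k):
    if s[i,4]>200: print(s[i].tolist(),onz(c,s[i,:2]+s[i,2:4]/2-.5,162))
E
```

```text
t: 5.27
position: [626.2, -198.5, 301.3]
orientation: [0.499, -0.5, 0.501, -0.5]
wrist_force: [-0.0, 0.1, -0.4]
grip_width: 0.009
[50, 0, 39, 11, 281] [492.25200843 -45.14902743 162.        ]
[117, 0, 57, 35, 1593] [539.86284242 -51.94010884 162.        ]
[91, 121, 108, 70, 4967] [ 527.29241301 -140.08631072  162.        ]
[255, 203, 52, 50, 1971] [ 626.95657363 -196.40116199  162.        ]
```

View pics/c3.png

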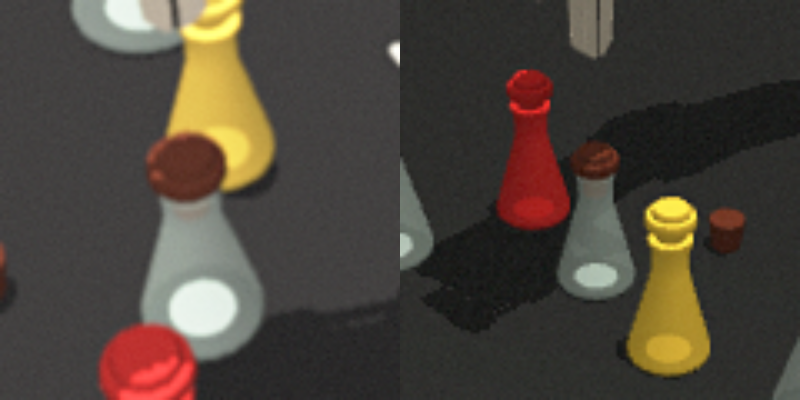

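View pics/w4.png

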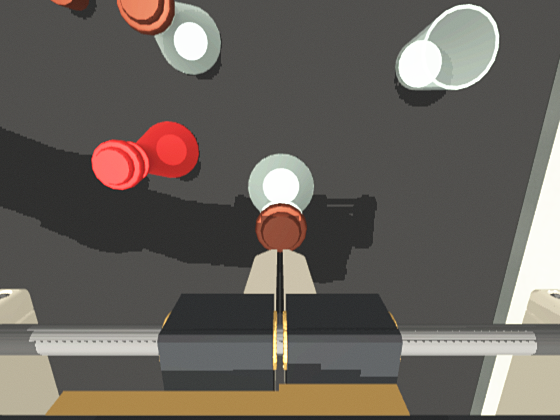

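The crops show the small head down on its rim and the flask upright. The middle stopper is at wrist (281,228).

```bash
python3 - <<'E'
from h import *
s=arm.read_state(); print(s['position'],s['orientation'],RT(s).round(4)); print(delta(627,-196.7,260))
E
python3 -m creep '[[0,0,0,-1,10,0,1],[0,0,0,-1,20,0,1],[0,0,0,-1,27,0,1],[0,0,0,-1,32,0,1],[0,0,0,-1,35,0,1],[0,0,0,-1,35,0,1],[0,0,0,-1,35,0,1]]'
python3 - <<'E'
from h import *
c=cap('scene','s5'); d=cap('side','d5')
cv2.imwrite('pics/c5.png',np.hstack([cv2.resize(d['frame'][270:390,280:400,::-1],(400,400)),cv2.resize(c['frame'][120:240,150:270,::-1],(400,400))]))
E
```

```text
[ 625.86138026 -196.87821219  301.64520009] [ 0.49931523 -0.50035966  0.50118547 -0.49913688] [[-6.0e-04 -3.1e-03  1.0e+00]
 [-1.0e+00  1.0e-03 -6.0e-04]
 [-1.0e-03 -1.0e+00 -3.1e-03]]
[-0.13717438 41.64163762  1.26732158]
t: 5.9
position: [626.5, -195.9, 268.7]
orientation: [-0.5, 0.5, -0.5, 0.5]
wrist_force: [-0.5, 0.3, 0.1]
grip_width: 0.006
```

View pics/c5.png

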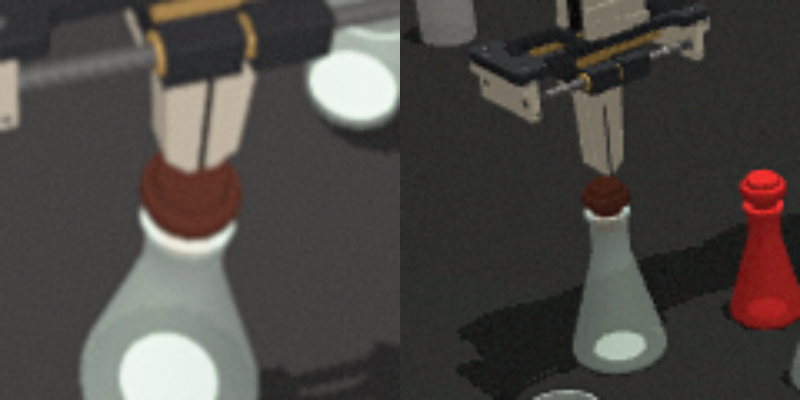

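```bash
python3 -m creep '[[0,0,0,0,5,0,1],[0,0,0,0,10,0,1],[0,0,0,0,12,0,1],[0,0,0,0,14,0,1],[0,0,0,0,16,0,1],[0,0,0,0,17,0,1],[0,0,0,0,17,0,1]]'
python3 -m creep '[[0,0,0,0,1,0,1],[0,0,0,0,2,0,1],[0,0,0,0,3,0,1],[0,0,0,0,4,0,1],[0,0,0,0,5,0,1],[0,0,0,0,5,0,1],[0,0,0,0,5,0,1]]'
```

```text
t: 6.58
position: [626.4, -196.0, 251.6]
orientation: [0.5, -0.5, 0.5, -0.5]
wrist_force: [-0.3, -0.1, 1.3]
grip_width: 0.004
t: 7.17
position: [626.5, -196.0, 246.7]
orientation: [-0.5, 0.5, -0.5, 0.5]
wrist_force: [-0.8, 1.1, 3.2]
grip_width: 0.003
```

```bash
python3 -m creep '[[0,0,0,0,0.5,0,1],[0,0,0,0,1,0,1],[0,0,0,0,1.5,0,1],[0,0,0,0,1.5,0,1],[0,0,0,0,1.5,0,1]]'
python3 -m creep '[[0,0,0,0,0.5,0,1],[0,0,0,0,1,0,1],[0,0,0,0,1,0,1],[0,0,0,0,1,0,1]]'
```

```text
t: 7.58
position: [626.6, -196.0, 245.7]
orientation: [-0.5, 0.5, -0.5, 0.5]
wrist_force: [-2.0, 1.3, 6.4]
grip_width: 0.003
t: 7.92
position: [626.7, -196.1, 245.0]
orientation: [-0.5, 0.5, -0.5, 0.5]
wrist_force: [-1.8, 0.2, 8.9]
grip_width: 0.003
```

Seated too (8.9 N, stiffening). Now up and across to the largest.

```bash
python3 -m creep '[[0,0,0,0,-5,0,1],[0,0,0,0,-30,0,1],[0,0,0,0,-60,0,1],[0,0,0,0,-90,0,1],[0,0,0,0,-95,0,1],[0,0,0,0,-95,0,1]]'
python3 - <<'E'
from h import *
c=cap('scene','s6'); d=cap('side','d6')
cv2.imwrite('pics/c6.png',np.hstack([cv2.resize(d['frame'][290:410,280:400,::-1],(400,400)),cv2.resize(c['frame'][140:260,150:270,::-1],(400,400))]))
E
python3 -m creep '[[0,0,0,-36,0,-8,1],[0,0,0,-72,0,-16,1],[0,0,0,-108,0,-24,1],[0,0,0,-144,0,-32,1],[0,0,0,-180,0,-40,1],[0,0,0,-216,0,-48,1],[0,0,0,-232,0,-52,1],[0,0,0,-232,0,-52,1]]'
python3 -m creep '[[0,0,0,-36,0,-8,1],[0,0,0,-72,0,-16,1],[0,0,0,-108,0,-24,1],[0,0,0,-144,0,-32,1],[0,0,0,-180,0,-40,1],[0,0,0,-200,0,-45,1],[0,0,0,-200,0,-45,1],[0,0,0,-200,0,-45,1]]'
python3 - <<'E'
from h import *
c=cap('wrist','w7'); print(c['state']['position'])
h=cv2.cvtColor(c['frame'],cv2.COLOR_RGB2HSV); m=((h[...,0]<14)&(h[...,1]>90)&(h[...,2]>40)).astype(np.uint8)
k,l,s,ce=cv2.connectedComponentsWithStats(m)
for i in range(1,k):
    if s[i,4]>200: print(s[i].tolist(),onz(c,s[i,:2]+s[i,2:4]/2-.5,197))
E
```

```text
t: 8.42
position: [627.3, -196.2, 341.5]
orientation: [-0.501, 0.499, -0.499, 0.501]
wrist_force: [-0.3, 0.6, -0.2]
grip_width: 0.006
t: 9.18
position: [572.9, 41.0, 337.5]
orientation: [-0.501, 0.502, -0.499, 0.497]
wrist_force: [0.4, 0.3, -0.9]
grip_width: 0.005
t: 9.85
position: [529.2, 236.2, 337.7]
orientation: [-0.5, 0.501, -0.5, 0.499]
wrist_force: [1.2, -0.8, 0.1]
grip_width: 0.0
[529.17656653 236.22019002 337.70895326]
[292, 0, 61, 50, 392] [556.61045657 378.45917476 197.        ]
[253, 203, 52, 50, 1962] [528.53561346 237.58698715 197.        ]
```

View pics/c6.png

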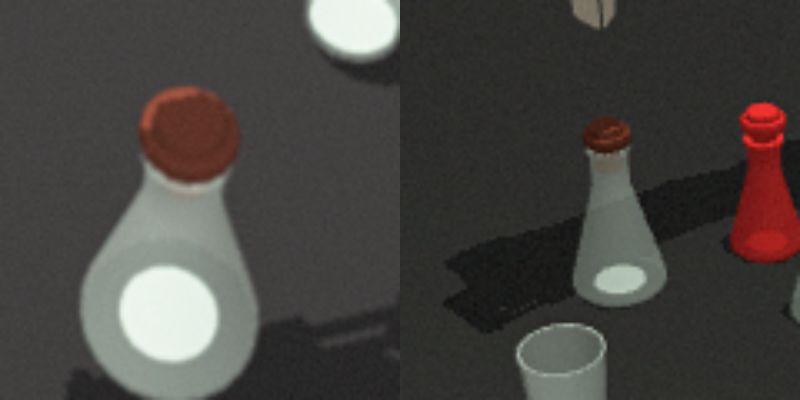

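View pics/w7.png

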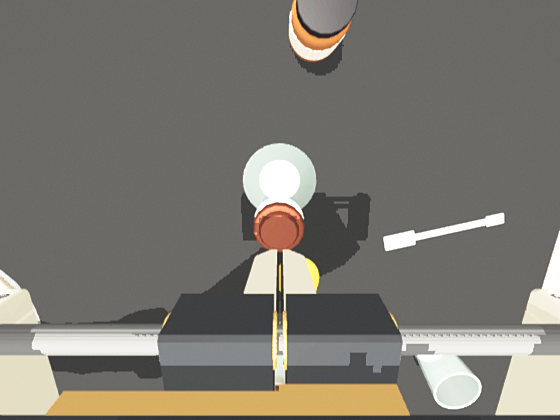

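The middle head is on its rim. The large stopper is at wrist (279,228), about 1 mm off the current position.

```bash
python3 -m creep '[[0,0,0,-1,10,-0.5,1],[0,0,0,-1,20,-0.5,1],[0,0,0,-1,28,-0.5,1],[0,0,0,-1,33,-0.5,1],[0,0,0,-1,35,-0.5,1],[0,0,0,-1,35,-0.5,1],[0,0,0,-1,35,-0.5,1]]'
python3 - <<'E'
from h import *
c=cap('scene','s8'); d=cap('side','d8')
cv2.imwrite('pics/c8.png',np.hstack([cv2.resize(d['frame'][100:220,170:290,::-1],(400,400)),cv2.resize(c['frame'][150:270,290:410,::-1],(400,400))]))
E
```

```text
t: 10.48
position: [529.1, 236.9, 304.2]
orientation: [-0.5, 0.5, -0.5, 0.5]
wrist_force: [-0.0, -0.6, 0.9]
grip_width: 0.007
```

View pics/c8.png

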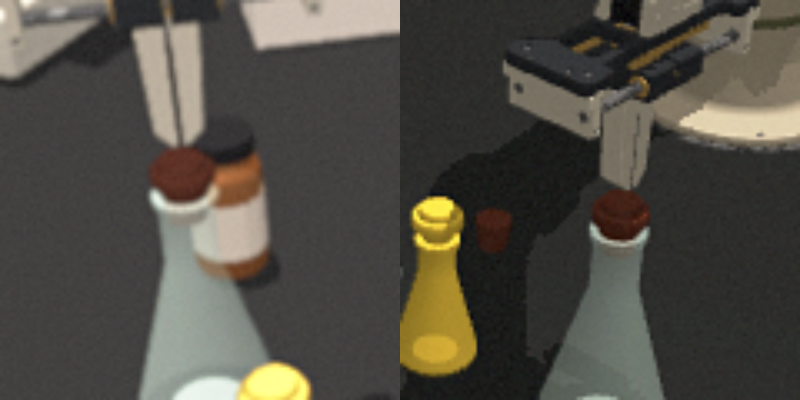

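```bash
python3 -m creep '[[0,0,0,0,5,0,1],[0,0,0,0,9,0,1],[0,0,0,0,11,0,1],[0,0,0,0,13,0,1],[0,0,0,0,15,0,1],[0,0,0,0,17,0,1],[0,0,0,0,17,0,1]]'
python3 -m creep '[[0,0,0,0,1,0,1],[0,0,0,0,2,0,1],[0,0,0,0,3,0,1],[0,0,0,0,4,0,1],[0,0,0,0,5,0,1],[0,0,0,0,5,0,1],[0,0,0,0,5,0,1]]'
```

```text
t: 11.17
position: [528.9, 237.0, 287.0]
orientation: [-0.5, 0.5, -0.5, 0.5]
wrist_force: [-0.4, -0.2, 1.9]
grip_width: 0.006
t: 11.75
position: [529.0, 237.0, 282.1]
orientation: [-0.5, 0.5, -0.5, 0.5]
wrist_force: [-1.1, -0.6, 1.9]
grip_width: 0.006
```

```bash
python3 -m creep '[[0,0,0,0,0.5,0,1],[0,0,0,0,1,0,1],[0,0,0,0,1.5,0,1],[0,0,0,0,2,0,1],[0,0,0,0,2,0,1],[0,0,0,0,2,0,1]]'
python3 -m creep '[[0,0,0,0,0.5,0,1],[0,0,0,0,1,0,1],[0,0,0,0,1.5,0,1],[0,0,0,0,1.5,0,1],[0,0,0,0,1.5,0,1]]'
```

```text
t: 12.25
position: [529.1, 237.0, 280.6]
orientation: [0.5, -0.5, 0.5, -0.5]
wrist_force: [-1.3, -0.9, 6.8]
grip_width: 0.006
t: 12.67
position: [529.2, 237.1, 279.5]
orientation: [0.5, -0.5, 0.5, -0.5]
wrist_force: [-2.8, -1.2, 11.0]
grip_width: 0.007
```

Seated firmly. I'll retract and take the final check.

```bash
python3 -m creep '[[0,0,0,0,-5,0,1],[0,0,0,0,-30,0,1],[0,0,0,0,-60,0,1],[0,0,0,0,-80,0,1],[0,0,0,0,-80,0,1],[0,0,0,0,-80,0,1]]'
python3 - <<'E'
from h import *
c=cap('scene','s9'); d=cap('side','d9')
f=np.hstack([cv2.resize(d['frame'][90:410,160:420,::-1],(400,492)),cv2.resize(c['frame'][150:350,170:430,::-1],(400,308)) if 0 else cv2.resize(c['frame'][130:350,200:379,::-1],(400,492))])
cv2.imwrite('pics/c9.png',f)
b=pickle.load(open('pics/side0.pkl','rb'))
for n,z,uv in (('S',4,(250,313)),('M',4,(330,384)),('L',4,(232,222))):
    for q,im in ((0,b),(1,d)):
        m=(im['frame'].min(2)>175).astype(np.uint8); k,l,s,ce=cv2.connectedComponentsWithStats(m)
        i=l[uv[1],uv[0]]; print(n,q,i,ce[i].round(1),onz(im,ce[i],z).round(1)) 
print(arm.read_state()['wrist_force'])
E
```

```text
t: 13.17
position: [529.3, 237.1, 359.5]
orientation: [0.501, -0.499, 0.5, -0.5]
wrist_force: [-0.8, 0.4, -1.4]
grip_width: 0.005
S 0 41 [250.3 312. ] [525.2 -31.6   4. ]
S 1 27 [250.3 312. ] [525.2 -31.5   4. ]
M 0 43 [330.1 383.7] [ 626.7 -198.5    4. ]
M 1 28 [330.1 383.7] [ 626.7 -198.4    4. ]
L 0 35 [231.8 220.7] [525.4 237.5   4. ]
L 1 22 [231.7 220.8] [525.2 237.5   4. ]
[ 0.54443459 -0.59055007  0.23292259]
```

View pics/c9.png

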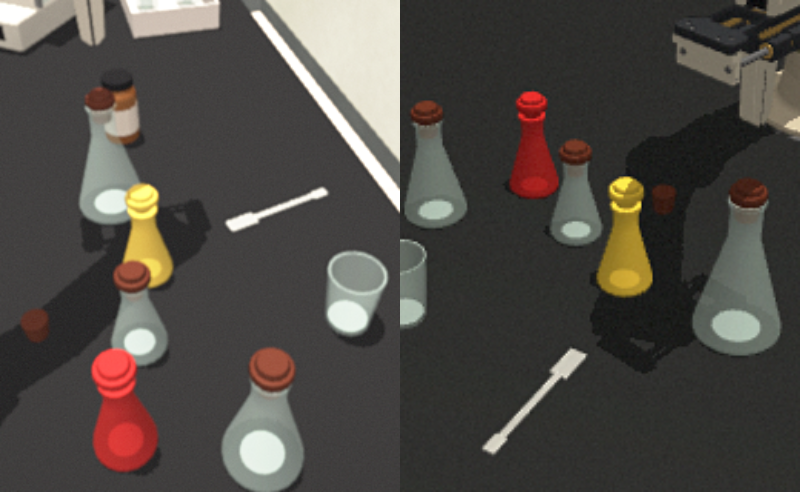

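View pics/s9.png

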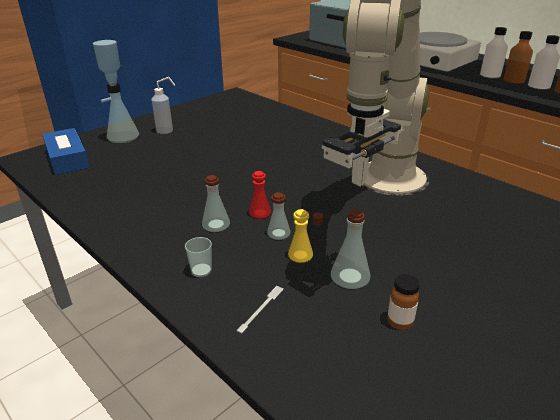

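All three heads sit on their rims in the final views, and the flask bases read the same positions as at the start. The bystanders look unmoved and the arm is clear.

```bash
python3 -c "
from cell import arm
print(arm.close_job())"
```

```text
the job is handed in; nothing more can be done
None
```

I pressed the three stoppers down with the closed fingertips, smallest flask first, then the middle one, then the largest, and handed the job in after about 13 s. No verdict came back.

- **Force:** the highest wrist force readings, taken at the end of each move, were 11.1 N, 8.9 N and 11.0 N (limit 30 N). Each time the force rose steadily near the height expected for a seated head, about 3–4 N per mm.
- **Last pictures:** all three heads are on their rims and the flasks stand upright. The flask bases are within about 0.2 mm of where they started, the bystanders look unmoved by eye, and the arm is clear of everything.
- **Disagreement:** early scene-camera and side-camera estimates of the stopper positions differed by 13–16 mm in y, so I used the wrist camera's close-up measurements for the final alignment. No check failed.

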